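Point out the bottles for the next preparation

TASK

Show a trainee which bottles the next preparation takes, in the order of use: with the fingertips point down at the lid of the blue jar, then at the red cap of the white bottle, then at the black cap of the small amber bottle, each time staying over the middle of the cap, with the fingertips no more than about 4 cm above it, for two seconds without touching it. The larger amber bottle with the white cap is not used, so do not bring the fingertips low over it. Touch and move nothing on the worktop, and finish with the hand drawn back, at least 15 cm from every bottle.

Things in the scene. Friction and masses are not known exactly. Their poses are not given: they have to be found in the camera images.
- jar_blue_cap (a point): small blue jar with a wide blue lid, 49 mm across, 63 mm high, standing upright. This point is the centre of the top face of its lid (47 mm across), 63 mm above the worktop. Its z axis points up. The four bottles swap places from run to run, at least 90 mm apart centre to centre.
- white_bottle_cap (a point): white bottle with a red screw cap, body 55 mm across, 111 mm high in all, standing upright. This point is the centre of the top face of its cap (30 mm across), 111 mm above the worktop. Its z axis points up. The four bottles swap places from run to run, at least 90 mm apart centre to centre.
- amber_small_cap (a point): the smaller of two brown (amber) bottles, with a black screw cap, body 49 mm across, 99 mm high in all, standing upright. This point is the centre of the top face of its cap (27 mm across), 99 mm above the worktop. Its z axis points up. The four bottles swap places from run to run, at least 90 mm apart centre to centre.
- amber_mid_cap (a point): the larger of the two brown (amber) bottles, with a white screw cap, body 63 mm across, 126 mm high in all, standing upright; not used, not to be pointed at. This point is the centre of the top face of its cap (35 mm across), 126 mm above the worktop. Its z axis points up. The four bottles swap places from run to run, at least 90 mm apart centre to centre.
- timer: bystander: white lab timer lying flat, 58 x 68 x 18 mm; origin at the centre of its underside
- tube_rack: bystander: blue rack with test tubes, 50 x 150 x 104 mm high, behind the bottles, long side along its y; origin at the centre of its underside
- ferrule_box: bystander: small clear parts box with a red lid, 55 x 78 x 23 mm; origin at the centre of its underside
- beaker_50: bystander: small empty glass beaker, 46 mm across, 58 mm high; origin at the centre of its underside
- marker: bystander: red marker pen lying down, 19 x 134 x 19 mm, along its y; origin at the centre of its underside
There are look-alikes about, which are no part of the job. Leave any green look-alike of the part that bears white_bottle_cap alone.

How it is judged (in metres and radians):
On the way, in this order (a step that is already met when the one before it is completed fails the run):
1. the fingertips dwell close above the lid of the blue jar (horizontal distance between the grasp point and jar_blue_cap below 0.022 m and height (world z) of the grasp point between 0.078 and 0.148 m), for 1.5 s.
2. the fingertips dwell close above the red cap of the white bottle (horizontal distance between the grasp point and white_bottle_cap below 0.022 m and height (world z) of the grasp point between 0.126 and 0.196 m), for 1.5 s.
3. the fingertips dwell close above the black cap of the small amber bottle (horizontal distance between the grasp point and amber_small_cap below 0.022 m and height (world z) of the grasp point between 0.114 and 0.184 m), for 1.5 s.
At the end, for the whole second after the job is handed in: each cap was pointed at in order (grasp point within 22 mm sideways, 15 to 85 mm above the cap, 1.5 s); the hand is now over 12 cm from every cap, the bottles stand upright, and they and the bystanders are within 8 mm of their starts (distance between the grasp point and jar_blue_cap above 0.12 m and distance between the grasp point and white_bottle_cap above 0.12 m and distance between the grasp point and amber_small_cap above 0.12 m and distance between the grasp point and amber_mid_cap above 0.12 m and angle between each of jar_blue_cap, white_bottle_cap, amber_small_cap, amber_mid_cap's own z axis and vertical below 0.1 rad and distance of each of jar_blue_cap, white_bottle_cap, amber_small_cap, amber_mid_cap, timer, tube_rack, ferrule_box, beaker_50, marker from where it was at the start of the episode below 0.008 m); the robot touches nothing.
It fails at once if the hand or arm touches something (contact force between any of the fingers, the arm and anything else above 0.3 N).
It fails at once if the fingertips come low over the large amber bottle (horizontal distance between the grasp point and amber_mid_cap below 0.022 m and height (world z) of the grasp point between 0.141 and 0.211 m).
It fails at once if a bottle or bystander is moved or lifted (distance of any of jar_blue_cap, white_bottle_cap, amber_small_cap, amber_mid_cap, timer, tube_rack, ferrule_box, beaker_50, marker from where it was at the start of the episode above 0.008 m).
It also fails if it takes over 58 s, if anything falls off the work surface, if the arm or the gripper's body presses on something with over 40 N, if the wrist force passes 120 N, or if a joint passes its speed limit or range.

ROBOT

A 6-joint arm with a two-finger parallel gripper is mounted at the origin on a cart in front of the work surface, level with it; the furniture and walls round the work are solid. World frame = base frame: x ahead of the robot, y to its left, z up, the work surface at z = 0. Lengths are in mm, angles in rad, forces in N, time in s.
With the tool pointing down it reaches from about 400 to 925 mm from the base axis. Payload 12.5 kg.
Tool frame: the origin (TCP) lies midway between the tips of the shut fingers; the grasp point (between the pads) lies 19 mm behind it; z points along the fingers, y is the line along which they close (so a half turn about z gives the same grasp; the last joint's range is limited). The gripper opens to 95 mm and grips with 3 to 60 N. Pads are 20 mm wide; open, the fingers measure 119 mm over their backs; the gripper's body (75 mm by 180 mm) begins 59 mm behind the grasp point.
Start: joints at [-0.106, 0.491, 1.559, -0, 1.092, -0.106], TCP at [625.017, 0.021, 214.661] pointing down, gripper open.
Joint ranges: [-3.1, 3.1], [-0.84, 2.19], [0.05, 2.79], [-1.13, 4.28], [0.06, 2.93], [-2.69, 2.69]. Speed limits (rad/s): [2.22, 2.22, 2.79, 3.14, 3.14, 3.14].

INTERFACE

Orientations are given as [roll, pitch, yaw] about the fixed x, y, z axes, in that order (R = Rz(yaw) Ry(pitch) Rx(roll)).
In Python, from cell import state, viewer, env, models gives the robot as it stands. The module is installed in compiled form; this text tells all that it offers.
- The arm moves only by the tool arm_command, never from a script. Its argument "rows" is a list of rows, each a list of 2 entries, a list of its own where there are three numbers: the shift along the tool's x, y, z normalised to -1 to 1, where 1 is 0.25 m, then the turn about the tool's z normalised to -1 to 1, where 1 is pi rad. A call has exactly 5 rows; each row shifts and turns the commanded pose from where the row before left it, along the tool's axes as they then stand; what a row does not reach is not made up. A row lasts 1/10 s, in which the tool goes at most 50 mm and 8.59 degrees, less where a joint would pass 70% of its speed; a pose out of reach is approached as far as the arm can. A call with a number of a shift or a turn outside -1 to 1 is refused whole. A call with a gripper value outside its range is refused whole. "claw" is the opening, from 0 (shut) to 1 (fully open), set as the call begins (left out, the last holds). The fingers move at their own pace and stop on an object; the grip force is fixed at half the most. Time passes only in rows, so rows that do not move let the fingers close, or fill a call up. It gives the time, the measured TCP pose, the force, the opening and the grip force at its end, in the units of the state.
- state(): the state, without advancing time (a new reading comes with each control period).
- viewer.read_camera(name): name is "scene" or "side" or "wrist"; returns (picture, depth): 384x512x3 uint8, red, green, blue; 384x512 float32, mm along the optical axis (not along the pixel's ray), 0 where there is no reading.
- viewer.get_calibration(name): a dict with "camera_matrix" (3x3 intrinsics, pixels), "world_to_cam" (4x4, takes a point from world to camera coordinates). Camera axes: x right, y up, looking along -z (the intrinsics and any distortion apply to the point x, -y, -z); pixel columns grow to the right and rows downward; lengths in mm; the calibration is good to about 2 mm. A picture is of the moment at which its call begins: read the wrist's pose just before it. get_calibration takes no time and is no camera call; for the wrist camera it gives the pose at the moment of the call.
- env.job_done(): hands the job in; it is judged then, once.
Trained networks look in the newest picture that a camera, given by its name, has taken for a name from the list of things; names that differ only in an ending like _2 or _b are one class to them, and where a whole thing is asked for, a point or a joint stands for the part that bears it (a point fixed in the world has none). Each returns a list of dicts, best first, with "confidence" (0 to 1); they miss things now and then, are a little off and sometimes report something else, mostly with a low value. They report only what shows in the picture. A call takes as long as a camera call. They do not tell look-alikes from the thing itself.
- models.search_frame(camera, label): "position" ([x, y, z] in mm, in world coordinates, good to about 4 mm: the middle of the surface that is visible of it).
- models.mark_of(camera, label): "position" ([x, y, z] in mm, in world coordinates, good to about 4 mm: a listed point, or the origin of a listed thing).
The state is a dict: "t": time; "joints": joint angles; "qvel": joint speeds; "tau": joint torques, N m; "eef_pos": TCP position; "tcp_rot": TCP orientation; "ft_force": force on the tool from outside, world axes, zero at the start; "moment": the same for the moment, N m; "opening": opening from 0.0 (shut) to 1.0 (fully open); "grip_force": force on a finger pad.
Only numpy, scipy, OpenCV 4.12 (cv2) and the standard library are available. Lean on these libraries where they do the work, as an engineer would, in place of code of your own. Each camera call takes 0.05 s, during which the arm holds its last target. There are 200 camera calls.

## Working session

There is one attempt and no reset: what is moved stays moved. The work goes in short steps, Python scripts to look and compute and a tool call to move; the robot and the scene stay as the last step left them, time stands still between calls to the robot, and variables do not carry over. Pictures are saved under pics/ and viewed, at most 10 in all, crops included, and the job is handed in when it is done.

Besides the shell and the picture viewer there is one more tool, called after ">>>" as name(argument=value, ...), one argument or row to a line, values as JSON. arm_command: Moves the arm, as the interface text tells. Scaled input: -1 to 1 covers 0.25 m each way for a shift and pi rad each way for a turn. Its arguments: {"type":"object","properties":{"rows":{"type":"array","items":{"type":"array"}},"claw":{"type":"number"}},"required":["rows"]}

```bash
mkdir -p pics; python3 - <<'E'
from cell import state, viewer, models
import cv2
s=state(); print(s['t'],s['eef_pos'],s['tcp_rot'],s['opening'])
for c in ("scene","side"):
    im,d=viewer.read_camera(c); cv2.imwrite(f"pics/{c}0.png",im[:,:,::-1])
    for l in ("jar_blue_cap","white_bottle_cap","amber_small_cap","amber_mid_cap","tube_rack","beaker_50","timer","ferrule_box","marker"):
        print(c,l,[([round(float(v)) for v in r["position"]],round(r["confidence"],2)) for r in models.mark_of(c,l)])
E
```

```text
0.0 [6.24737126e+02 3.97510812e-02 2.14038699e+02] [-3.14041313e+00 -1.32020385e-04  1.57077404e+00] 0.999421017856208
scene jar_blue_cap [([452, 231, 64], 0.71)]
scene white_bottle_cap [([427, -54, 111], 0.85), ([459, -150, 115], 0.81), ([366, -178, 111], 0.8)]
scene amber_small_cap []
scene amber_mid_cap [([609, -260, 127], 0.96)]
scene tube_rack [([706, -146, 4], 0.86)]
scene beaker_50 [([638, 175, 1], 0.78)]
scene timer [([448, 55, -3], 0.95)]
scene ferrule_box []
scene marker [([420, -322, -2], 0.87)]
side jar_blue_cap [([454, 236, 61], 0.81)]
side white_bottle_cap [([428, -54, 114], 0.88), ([461, -151, 112], 0.76), ([365, -173, 110], 0.73)]
side amber_small_cap [([620, 39, 98], 0.74)]
side amber_mid_cap [([603, -257, 125], 0.65)]
side tube_rack [([707, -148, 1], 0.65)]
side beaker_50 [([648, 178, 3], 0.58)]
side timer [([448, 56, 2], 0.59)]
side ferrule_box [([598, -119, -1], 0.82)]
side marker [([423, -326, -2], 0.4)]
```

View pics/scene0.png

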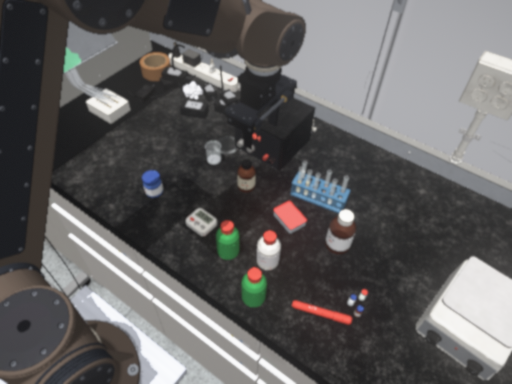

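View pics/side0.png

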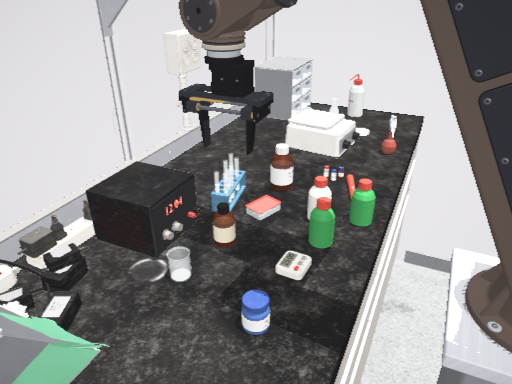

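The scene view shows the blue jar at (152,182) and the small amber bottle at (246,177). The large amber bottle with the white cap is at (341,230). Three red-capped bottles stand at (228,240) green, (268,250) white and (254,287) green. The white body at (268,250) is the one meant. Next I'll refine the caps by depth, confirm the bottle with a crop, and check the tall obstacles.

```bash
cat > h.py <<'E'
from cell import viewer
import numpy as np
def cloud(c):
    im,d=viewer.read_camera(c); k=viewer.get_calibration(c)
    K=np.array(k["camera_matrix"]); W=np.linalg.inv(np.array(k["world_to_cam"]))
    v,u=np.indices(d.shape); P=np.stack([(u-K[0,2])/K[0,0]*d,-(v-K[1,2])/K[1,1]*d,-d,np.ones_like(d)],-1)@W.T
    P=P[...,:3]; P[d==0]=np.nan
    return im,P
def proj(c,p):
    k=viewer.get_calibration(c); q=np.array(k["world_to_cam"])@np.r_[p,1]
    w=np.array(k["camera_matrix"])@[q[0],-q[1],-q[2]]; return w[:2]/w[2]
E
python3 - <<'E'
from h import *; import cv2
C={"jar":(453,233,63),"wA":(427,-54,111),"wB":(460,-150,111),"wC":(366,-176,111),"small":(620,39,99),"mid":(606,-258,126)}
crops=[]
for c in ("scene","side"):
    im,P=cloud(c)
    for n,p in C.items():
        p=np.array(p); m=(np.abs(P[...,2]-p[2])<5)&(np.hypot(*(P[...,:2]-p[:2]).transpose(2,0,1))<30)
        Q=P[m]; u=proj(c,p).round()
        print(c,n,u,m.sum(),*( [((Q.min(0)+Q.max(0))/2).round(),np.ptp(Q,0).round(),np.median(Q,0).round(),np.median(im[m],0)] if len(Q) else []))
    T=P[(P[...,2]>135)&(P[...,2]<300)&(P[...,0]>350)&(P[...,0]<950)&(abs(P[...,1])<450)]
    h,xe,ye=np.histogram2d(T[:,0],T[:,1],[12,18],[[350,950],[-450,450]]); print(h.astype(int))
    x,y=proj(c,(460,-150,80)).astype(int); crops.append(cv2.resize(im[y-50:y+50,x-50:x+50],(400,400),interpolation=cv2.INTER_CUBIC))
cv2.imwrite("pics/crop.png",np.hstack(crops)[:,:,::-1])
E
```

```text
scene jar [150. 176.] 181 [449. 231.  62.] [45. 46.  8.] [449. 230.  62.] [ 77. 102. 179.]
scene wA [228. 225.] 113 [423. -53. 110.] [28. 29.  7.] [422. -53. 110.] [207.  86.  75.]
scene wB [271. 236.] 119 [ 459. -147.  110.] [28. 29.  7.] [ 458. -148.  110.] [236. 103.  92.]
scene wC [255. 272.] 144 [ 360. -176.  110.] [28. 29.  8.] [ 360. -177.  111.] [239.  104.5  92. ]
scene small [246. 162.] 61 [618.  38.  98.] [25. 25.  7.] [618.  38.  97.] [36. 35. 35.]
scene mid [345. 214.] 146 [ 604. -262.  125.] [33. 34.  8.] [ 603. -263.  125.] [249. 248. 246.]
[[  0   0   0   0   0   0   0   0   0   0   0   0   0   0   0   0   0   0]
 [  0   0   0   0   0   0   0   0   0   0   0   0   0   0   0   0   0   0]
 [  0   0   0   0   0   0   0   0   0   0   0   0   0   0   0   0   0   0]
 [  0   0   0   0   0   0   0   0  42  35   0   0   0   0   0   0   0   0]
 [  0   0   0   0   0   0   0   0  89  55   0   0   0   0   0   0   0   0]
 [  0   0   0   0   0   0   0   0   0   0   0   0   0   0   0   0   0   0]
 [  0   0   0   0   0   0   0   0 137  68   0   0   0   0   0   0   0   0]
 [  0   0   0
[... 1121 characters left out ...]
  0   0   0   0   0   0]
 [  0   0   0   0   0   0   0   0  26  42   0   0   0   0   0   0   0   0]
 [  0   0   0   0   0   0   0   0  55 242   0   0   0   0   0   0   0   0]
 [  0   0   0   0   0   0   0   0   0   0   0   0   0   0   0   0   0   0]
 [  0   0   0   0   0   0   0   0  92 294   0   0   0   0   0   0   0   0]
 [  0   0   0   0   0   0   0   0   0  11   0   0   0   0   0   0   0   0]
 [  0   0   0   0   0   0   0   0   0   1   0   0   0   0   0   0   0   0]
 [  0   0   0   0   0   0   0   0   0   1   1   1   0   0   0   0   0   0]
 [  0   0   0   0   0   0   0   0   0   0   0   0   0   0   0   0   0   0]
 [  0   0   0   0   0   0   0   0   0   0   0   0   0   0   0   0   0   0]]
```

View pics/crop.png

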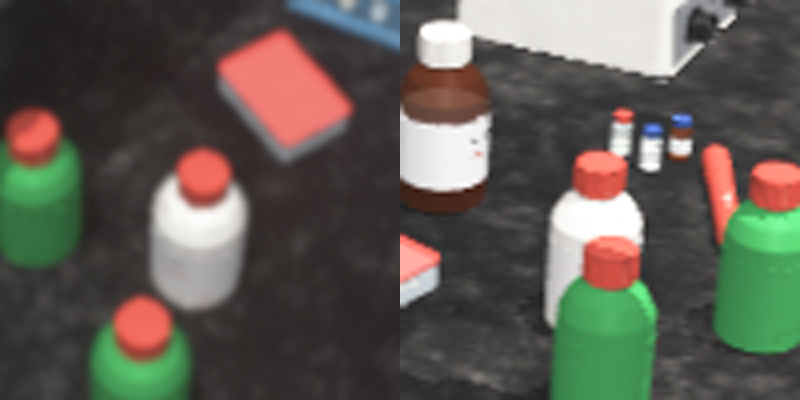

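The crop confirms the white body: scene pixel (271,236), at about (460,-146). Its two neighbours at (228,225) and (255,272) are green look-alikes. All cap heights and diameters match the given sizes. In the current pose tool x is world y, tool y is world x and tool z is down. I'll shut the fingers and move toward the jar at travel height.

>>> arm_command(
  rows=[
    [[0.12,-0.08,0],0],
    [[0.12,-0.08,0],0],
    [[0.12,-0.08,0],0],
    [[0.12,-0.08,0],0],
    [[0.12,-0.08,0],0],
  ],
  claw=0,
)

```text
t: 1.6
eef_pos: [524.1, 151.0, 214.8]
tcp_rot: [3.141, -0.0, 1.571]
ft_force: [0.4, 0.6, -0.3]
opening: 0.634
grip_force: 0.0
```

>>> arm_command(
  rows=[
    [[0.08,-0.08,0],0],
    [[0.08,-0.08,0],0],
    [[0.08,-0.08,0],0],
    [[0.08,-0.06,0],0],
    [[0,0,0],0],
  ],
)

```text
t: 2.1
eef_pos: [448.5, 231.6, 214.9]
tcp_rot: [3.142, -0.0, 1.573]
ft_force: [-0.2, -0.4, -0.2]
opening: 0.215
grip_force: 0.0
```

>>> arm_command(
  rows=[
    [[0,0,0],0],
    [[0,0,0],0],
    [[0,0,0],0],
    [[0,0,0],0],
    [[0,0,0],0],
  ],
)

```text
t: 2.6
eef_pos: [450.3, 229.6, 214.6]
tcp_rot: [-3.142, 0.0, 1.57]
ft_force: [-0.0, 0.8, 0.1]
opening: 0.007
grip_force: 0.0
```

```bash
python3 - <<'E'
from h import *; from cell import state
s=state(); p=s['eef_pos']; print(p,s['tcp_rot'],s['opening'],((233-p[1])/250,(451-p[0])/250,(p[2]-90)/250))
for c in ("scene","side"):
    im,P=cloud(c)
    T=P[(P[...,0]>640)&(P[...,0]<1000)&(P[...,1]>-60)&(P[...,1]<200)&(P[...,2]>60)]
    print(c,len(T),np.percentile(T,[1,50,99],0).round() if len(T) else "")
E
```

```text
[450.30377984 229.64885545 214.56194447] [-3.14157984e+00  5.11905008e-05  1.57003558e+00] 0.0073249449488734675 (np.float64(0.013404578219387304), np.float64(0.002784880644539953), np.float64(0.498247777876178))
scene 3977 [[712. -11.  61.]
 [774.  58. 131.]
 [997. 158. 136.]]
side 6053 [[715.  -3.  61.]
 [776. 121. 125.]
 [996. 163. 134.]]
```

The box top is at about 135 mm and x ≥ 712, clear of the gripper body. I'll descend to about 27 mm above the lid and dwell.

>>> arm_command(
  rows=[
    [[0.012,0,0.1],0],
    [[0,0,0.1],0],
    [[0,0,0.1],0],
    [[0,0,0.1],0],
    [[0,0,0.09],0],
  ],
)

```text
t: 3.2
eef_pos: [450.0, 233.0, 91.1]
tcp_rot: [-3.142, 0.0, 1.571]
ft_force: [0.3, -0.8, 0.9]
opening: 0.004
grip_force: 0.0
```

>>> arm_command(
  rows=[
    [[0,0,0],0],
    [[0,0,0],0],
    [[0,0,0],0],
    [[0,0,0],0],
    [[0,0,0],0],
  ],
)

```text
t: 3.7
eef_pos: [450.3, 233.1, 92.9]
tcp_rot: [3.14, -0.0, 1.571]
ft_force: [0.3, -0.1, 0.9]
opening: 0.003
grip_force: 0.0
```

>>> arm_command(
  rows=[
    [[0,0,0],0],
    [[0,0,0],0],
    [[0,0,0],0],
    [[0,0,0],0],
    [[0,0,0],0],
  ],
)

```text
t: 4.2
eef_pos: [450.0, 233.0, 92.1]
tcp_rot: [3.142, 0.0, 1.571]
ft_force: [-1.0, 0.6, 0.3]
opening: 0.005
grip_force: 0.0
```

>>> arm_command(
  rows=[
    [[0,0,0],0],
    [[0,0,0],0],
    [[0,0,0],0],
    [[0,0,0],0],
    [[0,0,0],0],
  ],
)

```text
t: 4.7
eef_pos: [450.0, 233.0, 92.1]
tcp_rot: [3.141, 0.0, 1.571]
ft_force: [-0.4, 0.7, 0.1]
opening: 0.005
grip_force: 0.0
```

>>> arm_command(
  rows=[
    [[0,0,0],0],
    [[0,0,0],0],
    [[0,0,0],0],
    [[0,0,0],0],
    [[0,0,0],0],
  ],
)

```text
t: 5.2
eef_pos: [450.0, 233.0, 92.2]
tcp_rot: [3.141, 0.0, 1.571]
ft_force: [1.1, -0.3, -0.0]
opening: 0.004
grip_force: 0.0
```

```bash
python3 - <<'E'
from h import *; import cv2
o=[]
for c in ("scene","side"):
    im,P=cloud(c); x,y=proj(c,(451,233,80)).astype(int); o.append(cv2.resize(im[y-50:y+50,x-50:x+50],(400,400)))
cv2.imwrite("pics/jar.png",np.hstack(o)[:,:,::-1])
E
```

```text
(no output)
```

View pics/jar.png

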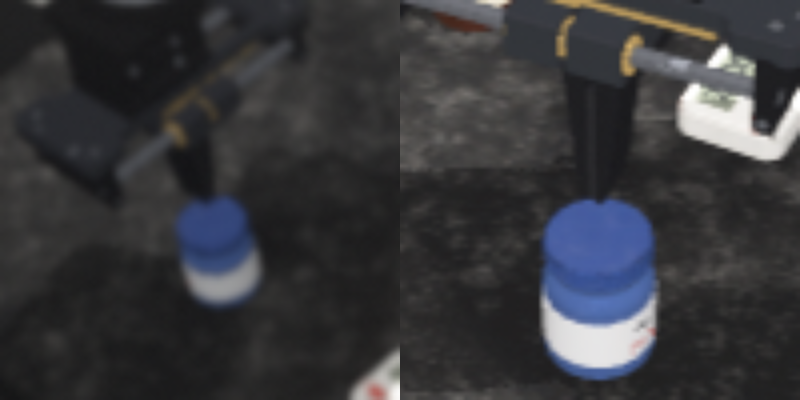

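The fingertips are centred just above the blue lid, jar undisturbed, and the dwell of over 2 s is done. Next I'll rise, cross to the white bottle at about 205 mm height, and settle.

>>> arm_command(
  rows=[
    [[0,0,-0.09],0],
    [[0,0,-0.09],0],
    [[0,0,-0.09],0],
    [[0,0,-0.09],0],
    [[0,0,-0.09],0],
  ],
)

```text
t: 5.8
eef_pos: [449.9, 233.0, 205.6]
tcp_rot: [3.142, 0.0, 1.571]
ft_force: [0.2, 0.1, -0.1]
opening: 0.005
grip_force: 0.0
```

>>> arm_command(
  rows=[
    [[-0.12,0,0],0],
    [[-0.12,0,0],0],
    [[-0.12,0,0],0],
    [[-0.12,0,0],0],
    [[-0.12,0,0],0],
  ],
)

```text
t: 6.3
eef_pos: [449.8, 81.9, 204.7]
tcp_rot: [3.141, 0.0, 1.571]
ft_force: [0.7, 1.3, 0.8]
opening: 0.003
grip_force: 0.0
```

>>> arm_command(
  rows=[
    [[-0.12,0,0],0],
    [[-0.12,0,0],0],
    [[-0.12,0,0],0],
    [[-0.12,0,0],0],
    [[-0.12,0,0],0],
  ],
)

```text
t: 6.8
eef_pos: [449.8, -68.2, 204.7]
tcp_rot: [3.141, 0.0, 1.571]
ft_force: [0.2, -0.8, -0.1]
opening: 0.007
grip_force: 0.0
```

>>> arm_command(
  rows=[
    [[-0.1,0.02,0],0],
    [[-0.1,0.02,0],0],
    [[-0.1,0,0],0],
    [[0,0,0],0],
    [[0,0,0],0],
  ],
)

```text
t: 7.3
eef_pos: [459.8, -142.0, 204.5]
tcp_rot: [-3.141, -0.0, 1.57]
ft_force: [-0.3, 0.1, 0.9]
opening: 0.003
grip_force: 0.0
```

>>> arm_command(
  rows=[
    [[0,0,0],0],
    [[0,0,0],0],
    [[0,0,0],0],
    [[0,0,0],0],
    [[0,0,0],0],
  ],
)

```text
t: 7.8
eef_pos: [460.1, -141.8, 204.7]
tcp_rot: [3.141, 0.0, 1.571]
ft_force: [-0.3, -0.5, 0.6]
opening: 0.004
grip_force: 0.0
```

Target TCP is (460, -146, 139), so I go 66 mm down and 4 mm in -y, then dwell.

>>> arm_command(
  rows=[
    [[-0.016,0,0.06],0],
    [[0,0,0.06],0],
    [[0,0,0.06],0],
    [[0,0,0.05],0],
    [[0,0,0.03],0],
  ],
)

```text
t: 8.3
eef_pos: [459.8, -145.8, 138.8]
tcp_rot: [-3.141, -0.0, 1.571]
ft_force: [0.4, -0.0, 0.8]
opening: 0.005
grip_force: 0.0
```

>>> arm_command(
  rows=[
    [[0,0,0],0],
    [[0,0,0],0],
    [[0,0,0],0],
    [[0,0,0],0],
    [[0,0,0],0],
  ],
)

```text
t: 8.8
eef_pos: [460.2, -146.0, 140.0]
tcp_rot: [3.141, 0.0, 1.571]
ft_force: [-0.0, -0.2, -0.2]
opening: 0.002
grip_force: 0.0
```

>>> arm_command(
  rows=[
    [[0,0,0],0],
    [[0,0,0],0],
    [[0,0,0],0],
    [[0,0,0],0],
    [[0,0,0],0],
  ],
)

```text
t: 9.3
eef_pos: [460.0, -146.0, 139.6]
tcp_rot: [3.141, 0.0, 1.571]
ft_force: [1.2, -0.1, 0.2]
opening: 0.006
grip_force: 0.0
```

>>> arm_command(
  rows=[
    [[0,0,0],0],
    [[0,0,0],0],
    [[0,0,0],0],
    [[0,0,0],0],
    [[0,0,0],0],
  ],
)

```text
t: 9.8
eef_pos: [460.0, -146.0, 139.7]
tcp_rot: [3.142, 0.0, 1.571]
ft_force: [-0.5, -0.3, 1.3]
opening: 0.005
grip_force: 0.0
```

>>> arm_command(
  rows=[
    [[0,0,0],0],
    [[0,0,0],0],
    [[0,0,0],0],
    [[0,0,0],0],
    [[0,0,0],0],
  ],
)

```text
t: 10.3
eef_pos: [460.0, -146.0, 139.7]
tcp_rot: [3.141, 0.0, 1.571]
ft_force: [0.2, 0.8, 0.2]
opening: 0.006
grip_force: 0.0
```

```bash
python3 - <<'E'
from h import *; import cv2
o=[]
for c in ("scene","side"):
    im,P=cloud(c); x,y=proj(c,(460,-146,110)).astype(int); o.append(cv2.resize(im[y-50:y+50,x-50:x+50],(400,400)))
cv2.imwrite("pics/white.png",np.hstack(o)[:,:,::-1])
E
```

```text
(no output)
```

View pics/white.png

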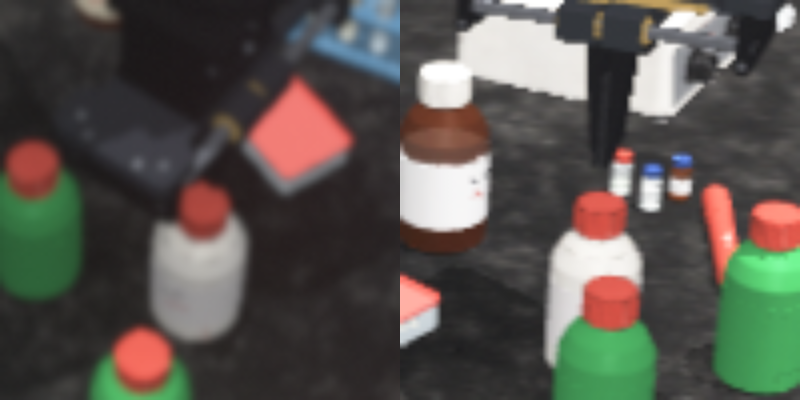

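The fingertips are over the red cap of the white bottle and nothing has moved. I'll rise and cross to (620, 40).

>>> arm_command(
  rows=[
    [[0,0,-0.06],0],
    [[0,0,-0.08],0],
    [[0,0,-0.08],0],
    [[0,0,-0.06],0],
    [[0,0,0],0],
  ],
)

```text
t: 10.9
eef_pos: [460.7, -146.2, 211.2]
tcp_rot: [3.139, 0.001, 1.571]
ft_force: [0.8, 0.8, 0.0]
opening: 0.006
grip_force: 0.0
```

>>> arm_command(
  rows=[
    [[0.1,0.08,0],0],
    [[0.1,0.08,0],0],
    [[0.1,0.08,0],0],
    [[0.1,0.08,0],0],
    [[0.1,0.08,0],0],
  ],
)

```text
t: 11.4
eef_pos: [560.4, -19.8, 208.5]
tcp_rot: [-3.141, -0.0, 1.571]
ft_force: [0.4, -0.9, -0.0]
opening: 0.008
grip_force: 0.0
```

>>> arm_command(
  rows=[
    [[0.1,0.08,0],0],
    [[0.1,0.08,0],0],
    [[0.044,0.08,0],0],
    [[0,0,0],0],
    [[0,0,0],0],
  ],
)

```text
t: 11.9
eef_pos: [619.5, 40.1, 208.3]
tcp_rot: [-3.14, 0.0, 1.571]
ft_force: [0.1, -0.8, -0.1]
opening: 0.004
grip_force: 0.0
```

>>> arm_command(
  rows=[
    [[0,0,0],0],
    [[0,0,0],0],
    [[0,0,0],0],
    [[0,0,0],0],
    [[0,0,0],0],
  ],
)

```text
t: 12.4
eef_pos: [619.9, 39.8, 209.8]
tcp_rot: [3.141, 0.0, 1.571]
ft_force: [-0.5, -0.5, -0.4]
opening: 0.006
grip_force: 0.0
```

Target TCP z is about 127, so I descend 82 mm and dwell.

>>> arm_command(
  rows=[
    [[0,0,0.07],0],
    [[0,0,0.07],0],
    [[0,0,0.07],0],
    [[0,0,0.07],0],
    [[0,0,0.05],0],
  ],
)

```text
t: 12.9
eef_pos: [619.7, 40.0, 126.1]
tcp_rot: [-3.141, -0.0, 1.571]
ft_force: [0.1, 0.2, 0.6]
opening: 0.008
grip_force: 0.0
```

>>> arm_command(
  rows=[
    [[0,0,0],0],
    [[0,0,0],0],
    [[0,0,0],0],
    [[0,0,0],0],
    [[0,0,0],0],
  ],
)

```text
t: 13.4
eef_pos: [620.2, 40.1, 127.8]
tcp_rot: [3.141, 0.0, 1.571]
ft_force: [-0.6, -0.4, -0.3]
opening: 0.005
grip_force: 0.0
```

>>> arm_command(
  rows=[
    [[0,0,0],0],
    [[0,0,0],0],
    [[0,0,0],0],
    [[0,0,0],0],
    [[0,0,0],0],
  ],
)

```text
t: 13.9
eef_pos: [620.0, 40.0, 127.1]
tcp_rot: [3.142, -0.0, 1.571]
ft_force: [0.3, -0.1, -0.0]
opening: 0.006
grip_force: 0.0
```

>>> arm_command(
  rows=[
    [[0,0,0],0],
    [[0,0,0],0],
    [[0,0,0],0],
    [[0,0,0],0],
    [[0,0,0],0],
  ],
)

```text
t: 14.4
eef_pos: [620.0, 40.0, 127.2]
tcp_rot: [3.142, 0.0, 1.571]
ft_force: [-0.7, 0.2, -0.7]
opening: 0.007
grip_force: 0.0
```

>>> arm_command(
  rows=[
    [[0,0,0],0],
    [[0,0,0],0],
    [[0,0,0],0],
    [[0,0,0],0],
    [[0,0,0],0],
  ],
)

```text
t: 14.9
eef_pos: [620.0, 40.0, 127.1]
tcp_rot: [3.142, -0.0, 1.571]
ft_force: [-1.3, 0.3, -0.7]
opening: 0.005
grip_force: 0.0
```

```bash
python3 - <<'E'
from h import *; import cv2
o=[]
for c in ("scene","side"):
    im,P=cloud(c); x,y=proj(c,(620,40,100)).astype(int); o.append(cv2.resize(im[y-50:y+50,x-50:x+50],(400,400)))
cv2.imwrite("pics/amber.png",np.hstack(o)[:,:,::-1])
E
```

```text
(no output)
```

View pics/amber.png

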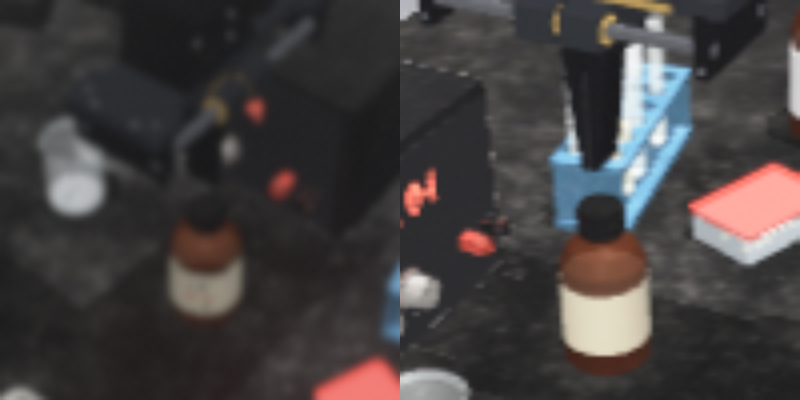

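The fingertips are over the black cap of the small amber bottle, nothing touched. I'll draw back straight up, then toward the robot.

>>> arm_command(
  rows=[
    [[0,0,-0.1],0],
    [[0,0,-0.1],0],
    [[0,0,-0.1],0],
    [[0,0,-0.1],0],
    [[0,0,-0.1],0],
  ],
)

```text
t: 15.5
eef_pos: [619.9, 40.0, 253.2]
tcp_rot: [3.142, -0.0, 1.571]
ft_force: [-0.3, -1.1, 0.3]
opening: 0.002
grip_force: 0.0
```

>>> arm_command(
  rows=[
    [[0,-0.06,-0.1],0],
    [[0,-0.06,-0.1],0],
    [[0,-0.06,-0.1],0],
    [[0,-0.06,-0.1],0],
    [[0,-0.06,-0.1],0],
  ],
)

```text
t: 16.0
eef_pos: [544.2, 40.0, 378.2]
tcp_rot: [3.141, 0.0, 1.571]
ft_force: [0.0, -0.1, 0.3]
opening: 0.005
grip_force: 0.0
```

>>> arm_command(
  rows=[
    [[0,0,0],0],
    [[0,0,0],0],
    [[0,0,0],0],
    [[0,0,0],0],
    [[0,0,0],0],
  ],
)

```text
t: 16.5
eef_pos: [545.2, 40.0, 376.2]
tcp_rot: [-3.14, -0.0, 1.571]
ft_force: [-0.3, -0.5, -1.0]
opening: 0.006
grip_force: 0.0
```

```bash
python3 - <<'E'
from h import *; from cell import state
p=state()['eef_pos']; print(p)
im,P=cloud("side")
for n,c in {"jar":(451,233,63),"white":(460,-146,111),"small":(620,40,99),"mid":(605,-260,126)}.items():
    c=np.array(c); m=(abs(P[...,2]-c[2])<5)&(np.linalg.norm(P[...,:2]-c[:2],axis=-1)<30); Q=P[m]
    print(n,((Q.min(0)+Q.max(0))/2).round(),round(np.linalg.norm(p-c)))
E
```

```text
[545.18364114  40.00000029 376.22378239]
jar [452. 235.  61.] 380
white [ 461. -145.  109.] 335
small [622.  41.  97.] 287
mid [ 606. -259.  124.] 395
```

The bottles are where they started, and the hand is over 28 cm from every cap.

```bash
python3 -c "from cell import env; print(env.job_done())"
```

```text
the job is handed in; nothing more can be done
None
```

I pointed at the blue jar lid, the red cap of the white bottle and the black cap of the small amber bottle in that order, about 2 s each, with no contact seen. The hand finished over 28 cm from every cap and the job is handed in; no verdict was returned.

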